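# Press a gel cassette home in the casting stand and hold it

### The job

Lift the gel cassette (the clear plate and notched white plate sandwiched together) out of the drying rack and slide it, upright, down into the slot between the two rails of the casting stand. Then press it into the stand's corner so that it touches both at once and sits square: down onto the sprung sealing bar so that the bar sinks 2 to 3 mm, and sideways firmly against the metal end post. Finish while still gripping the cassette and pressing it there, so that a colleague can tighten the clamp screws; leave the solid buffer dam in the rack and the loose things round the work where they are.

Things in the scene. Friction and masses are not known exactly. Their poses are not given: they have to be found in the camera images.
- gel_cassette: Slab of a clear glass and a white ceramic plate with grey spacers between: 8 mm thick (x), 100 wide (y), 105 tall (z), 0.22 kg. Origin: centre of underside, z up. The white plate (-x side) has a notch 68 wide, 14 deep in its top edge, leaving only 3 mm glass there; grip the full 8 mm below it. Starts upright in the rack, at x = -37.5 or +37.5 mm of it. Either face may look forward in the stand.
- drying_rack: White plastic rack, fixed, 166 (x) x 122 (y) x 36 mm; origin at the centre of its underside, z up. Six slots side by side along x, 10 mm wide between round-topped teeth (tops 36 mm above the bench). Plates stand upright on its floor, 6 mm above the bench, their width along its y, 75 mm apart, and come out straight up.
- buffer_dam: The buffer dam: a solid white plastic plate of the same outline as the cassette (8 x 100 x 105 mm), no notch, three ribs on its faces, in the other place of the rack. To be left there. Origin at the centre of its underside.
- casting_stand: Fixed dark grey base 100 (x) x 170 (y) mm, top 16 mm above the bench; origin at underside centre, z up. Two round-topped aluminium rails along y (-55 to +60 mm), tops 50 mm above the bench, leave a 10 mm slot at x = 0. Its floor is the sprung bar, 24 mm above the bench when up; the end post closes its -y end, the +y end is open. Two black-headed clamp screws on the front rail, to x = -43 mm.
- end_post: The aluminium end post, upright fence at the -y end of the slot, fixed to the stand: 44 (x) x 12 (y) mm, from 16 to 86 mm above the bench. Origin at the foot of the face that looks along the stand's +y into the slot (y = -55 mm of the stand); axes parallel to the stand's.
- seat (a point): Where the origin of the cassette comes when the cassette just touches the unpressed sealing bar and the end post: in the stand's frame at x = 0, y = -5 mm, 24 mm above the bench; axes parallel to the stand's (x across the slot, y along it away from the end post, z up).
- seal_bar (a joint): Sinking of the sprung, rubber-topped sealing bar in the floor of the slot, m: 0 = up, 0.005 = fully down. Spring 3 N per mm (about 7 N at half travel); the cassette's own weight sinks it under 1 mm.
- gel_comb: White gel comb lying on the bench, 35 x 100 x 8 mm; bystander. Origin at the centre of its underside.
- petri_loose: Petri dish with lid, 62 mm across and 14 mm high; bystander. Origin at the centre of its underside.
- sample_cup: White lidded sample cup, 72 mm across and 70 mm high; bystander. Origin at the centre of its underside.

How it is judged:
On the way, in this order (a step that is already met when the one before it is completed fails the run):
1. the cassette is lifted clear of the drying rack in the gripper (height (world z) of gel_cassette above 0.04 m and contact force between gel_cassette and the fingers above 1 N), for 0.2 s.
2. the cassette's lower edge is down in the slot of the casting stand, between the rails (x of gel_cassette in the frame of seat between -0.003 and 0.003 m and angle between the y axis of gel_cassette and the y axis of casting_stand, either way round below 0.06 rad and z of gel_cassette in the frame of seat below 0.018 m and y of gel_cassette in the frame of seat between -0.004 and 0.03 m), for 0.1 s.
At the end, for the whole second after the job is handed in: Upright in the slot (3 mm, 4 deg), bottom edge level within 1.4 deg and pressing the sealing bar down more than 1.5 mm, side edge within 2.5 mm of the end post and pushed on it with more than 2 N, gripped in the fingers (over 2 N), at rest, through the last second (x of gel_cassette in the frame of seat between -0.003 and 0.003 m and angle between the y axis of gel_cassette and the y axis of casting_stand, either way round below 0.06 rad and value of joint seal_bar above 0.0015 m and z of gel_cassette in the frame of seat below -0.001 m and contact force between gel_cassette and end_post above 2 N and y of gel_cassette in the frame of seat between -0.0025 and 0.0025 m and angle between gel_cassette's own y axis and vertical between 1.5458 and 1.5958 rad and angle between gel_cassette's own z axis and vertical below 0.07 rad and contact force between gel_cassette and the fingers above 2 N and linear speed of gel_cassette below 0.01 m/s); the arm keeps its last pose, push and grip.
It fails at once if the buffer dam is pulled up or shifted by more than 15 mm (distance of buffer_dam from where it was at the start of the episode above 0.015 m).
It fails at once if a loose thing round the work is shifted by more than 20 mm (distance of any of gel_comb, petri_loose, sample_cup from where it was at the start of the episode above 0.02 m).
It also fails if it takes over 53 s, if anything falls off the work surface, if the arm or the gripper's body presses on something with over 40 N, if the wrist force passes 120 N, or if a joint passes its speed limit or range.

### The arm

A 7-joint arm with a two-finger parallel gripper is mounted at the origin on a cart in front of the work surface, level with it; the furniture and walls round the work are solid. World frame = base frame: x ahead of the robot, y to its left, z up, the work surface at z = 0. Lengths are in m, angles in rad, forces in N, time in s.
With the tool pointing down it reaches from about 0.4 to 0.85 m from the base axis. Payload 10.4 kg.
Tool frame: the origin (TCP) lies midway between the tips of the shut fingers; the grasp point (between the pads) lies 19 mm behind it; z points along the fingers, y is the line along which they close (so a half turn about z gives the same grasp; the last joint's range is limited). The gripper opens to 87 mm and grips with 3 to 60 N. Pads are 19 mm wide; open, the fingers measure 117 mm over their backs; the gripper's body (75 mm by 190 mm) begins 51 mm behind the grasp point.
Start: joints at [-1.362, 0.332, -0.065, 1.46, 0.022, 1.35, -0.088], TCP at [0.144, 0.608, 0.223] pointing down, gripper open.
Joint ranges: [-2.6, 2.6], [-0.5, 2.12], [-1.47, 1.34], [0.16, 2.42], [-1.27, 4.41], [0.06, 2.06], [-2.6, 2.6]. Speed limits (rad/s): [2.22, 2.22, 2.79, 2.79, 3.14, 3.14, 3.14].

### API

Orientations are given as a unit quaternion [x, y, z, w].
In Python, from workcell import telemetry, snapshot, order, spotter gives the robot as it stands.
- The arm moves only by the shell command python3 -m inch 'ROWS' [FORCE]. ROWS is JSON, a list of rows, each an object with "hand": the opening in per cent of the stroke, from 0 (shut) to 100 (fully open); "delta_pos": the shift along the tool's x, y, z normalised to -1 to 1, where 1 is 0.15 m, a list of three; "twist": the turn about the tool's z normalised to -1 to 1, where 1 is 30 degrees. A call has 1 to 12 rows; each row is the pose to reach, as a shift and turn from the pose commanded when the call began, along the tool's axes at that moment; what a row does not reach only later rows make up. A row lasts 1/12 s, in which the tool goes at most 41.7 mm and 7.16 degrees, less where a joint would pass 70% of its speed; a pose out of reach is approached as far as the arm can. A call with a number of a shift or a turn outside -1 to 1 is refused whole. A call with a gripper value outside its range is refused whole. The fingers move at their own pace and stop on an object; FORCE is the grip in N (left out, the last holds). Time passes only in rows, so rows that repeat a pose let the fingers close. It gives the time, the measured TCP pose, the force, the opening and the grip force at its end, in the units of the state.
- telemetry.get_obs(): the state, without advancing time (a new reading comes with each control period).
- snapshot(name): name is "scene" or "top" or "wrist"; returns a dict with "frame" (420x560x3 uint8, red, green, blue), "range_z" (420x560 float32, m along the optical axis (not along the pixel's ray), 0 where there is no reading), "fov_y" (degrees; the focal length in pixels is half the picture's height over the tangent of half this angle, whatever the lens; pixels are square), "cx", "cy" (the principal point, pixels), "R" (3x3) and "t" (3): a world point X has camera coordinates R X + t. Camera axes: x right, y down, z forward; pixel columns grow to the right and rows downward; lengths in m; the calibration is good to about 2 mm. A picture is of the moment at which its call begins.
- order.hand_in(): hands the job in; it is judged then, once.
Trained networks look in a picture, given as the dict that the camera call returned (one of the last four; its "shot" number tells which), for a name from the list of things; names that differ only in an ending like _2 or _b are one class to them, and where a whole thing is asked for, a point or a joint stands for the part that bears it (a point fixed in the world has none). Each returns a list of dicts, best first, with "p" (0 to 1); they miss things now and then, are a little off and sometimes report something else, mostly with a low value. They report only what shows in the picture. A call takes as long as a camera call.
- spotter.outline_of(label, picture): "pixels" (420x560 bool, what is visible of it) and "bbox" ([left, top, right, bottom] in pixels, round what is visible of it).
The state is a dict: "t": time; "joint_positions": joint angles; "qvel": joint speeds; "joint_efforts": joint torques, N m; "tcp_pos": TCP position; "eef_rot": TCP orientation; "wrist_force": force on the tool from outside, world axes, zero at the start; "ft_torque": the same for the moment, N m; "opening": finger opening in m; "grip_force": force on a finger pad.
Only numpy, scipy, OpenCV 4.12 (cv2) and the standard library are available. Lean on these libraries where they do the work, as an engineer would, in place of code of your own. Each camera call takes 0.05 s, during which the arm holds its last target. There are 200 camera calls.

## Working session

There is one attempt and no reset: what is moved stays moved. The work goes in short steps, Python scripts to look and compute and a shell command to move; the robot and the scene stay as the last step left them, time stands still between calls to the robot, and variables do not carry over. Pictures are saved under pics/ and viewed, at most 10 in all, crops included, and the job is handed in when it is done.

```bash
mkdir -p pics; cat > h.py <<'E'
import numpy as np, cv2
from workcell import telemetry, snapshot, order, spotter
def cloud(s):
    H,W=s["range_z"].shape; f=H/2/np.tan(np.radians(s["fov_y"])/2)
    v,u=np.mgrid[:H,:W]; z=s["range_z"]
    c=np.stack([(u-s["cx"])/f*z,(v-s["cy"])/f*z,z],-1)
    return (c-np.array(s["t"]))@np.array(s["R"])   # R^T(c-t)
def save(s,n): cv2.imwrite(f"pics/{n}.png",cv2.cvtColor(s["frame"],cv2.COLOR_RGB2BGR))
E
python3 - <<'E'
from h import *
o=telemetry.get_obs(); print(o)
a=snapshot("top"); b=snapshot("scene")
save(a,"top0"); save(b,"scene0")
cv2.imwrite("pics/both.png",cv2.resize(cv2.cvtColor(np.hstack([a["frame"],b["frame"]]),cv2.COLOR_RGB2BGR),None,fx=.71,fy=.71))
for n,s in(("top",a),("scene",b)):
  P=cloud(s)
  for l in ["gel_cassette","buffer_dam","drying_rack","casting_stand","end_post","gel_comb","petri_loose","sample_cup"]:
    for d in spotter.outline_of(l,s)[:2]:
      q=P[d["pixels"]&(s["range_z"]>0)]
      if len(q): print(n,l,round(d["p"],2),d["bbox"],len(q),np.percentile(q,[2,50,98],axis=0).round(3).tolist())
E
```

```text
{'t': 0.0, 'joint_positions': array([-1.36163921,  0.33286526, -0.06468417,  1.46093885,  0.02159543,
        1.34993907, -0.0884748 ]), 'qvel': array([-0.00047537, -0.00017981, -0.00079537, -0.00093398,  0.00014293,
       -0.00095927, -0.00142826]), 'joint_efforts': array([ 7.37118944e-05, -6.23267269e+01,  2.47049524e-02, -3.89888477e+01,
       -6.12335186e-02,  4.02646896e-02,  1.60632053e-04]), 'tcp_pos': array([0.14347777, 0.60789683, 0.22175923]), 'eef_rot': array([ 1.15604382e-01,  9.93295071e-01, -7.25979603e-04, -4.92203193e-05]), 'wrist_force': array([ 0.0524191 , -0.32921085,  0.35738307]), 'ft_torque': array([ 0.01147945,  0.00780809, -0.00272495]), 'grip_force': 0.0, 'opening': 0.0868894917379949}
top gel_cassette 0.5 [175.1, 263.9, 233.1, 276.2] 222 [[0.412, 0.299, 0.045], [0.424, 0.34, 0.106], [0.436, 0.392, 0.114]]
top buffer_dam 0.77 [184.5, 223.6, 242.1, 243.4] 351 [[0.483, 0.282, 0.006], [0.495, 0.329, 0.109], [0.509, 0.378, 0.114]]
top buffer_dam 0.19 [175.3, 210.5, 248.6, 300.0] 3888 [[0.379, 0.274, 0.002], [0.46, 0.34, 0.007], [0.542, 0.405, 0.036]]
top drying
[... 1159 characters left out ...]
3088 [[0.441, -0.039, 0.012], [0.479, 0.032, 0.021], [0.541, 0.123, 0.086]]
scene end_post 0.97 [321.8, 245.5, 339.3, 278.8] 440 [[0.477, -0.032, 0.015], [0.495, -0.021, 0.052], [0.529, 0.002, 0.088]]
scene gel_comb 0.79 [292.8, 163.9, 326.0, 191.3] 424 [[0.668, 0.153, -0.001], [0.69, 0.2, 0.003], [0.711, 0.245, 0.011]]
scene petri_loose 0.92 [268.6, 151.5, 290.0, 169.6] 367 [[0.655, 0.264, 0.004], [0.682, 0.291, 0.014], [0.713, 0.323, 0.017]]
scene petri_loose 0.32 [262.3, 225.7, 351.5, 294.2] 3203 [[0.441, -0.039, 0.001], [0.479, 0.033, 0.019], [0.542, 0.127, 0.086]]
scene sample_cup 0.63 [367.3, 188.7, 400.3, 230.9] 968 [[0.661, -0.047, 0.005], [0.681, -0.02, 0.07], [0.724, 0.015, 0.073]]
```

View pics/both.png

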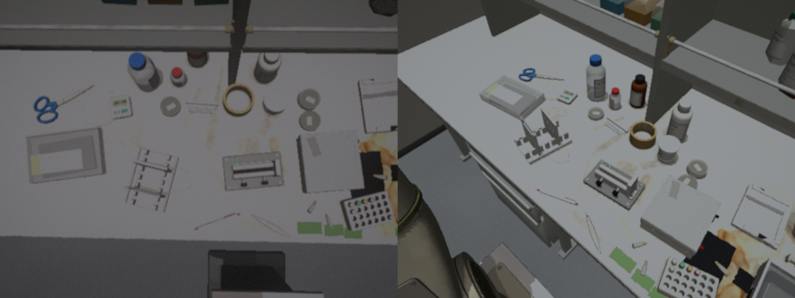

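```bash
python3 - <<'E'
from h import *
a=snapshot("top");b=snapshot("scene")
for s in(a,b):
  P=cloud(s).reshape(-1,3)
  for n,(x0,x1,y0,y1,z0,z1) in {"cas":(.40,.45,.28,.42,.06,.12),"dam":(.47,.53,.27,.39,.06,.12),"rails":(.47,.52,0,.12,.035,.055),"post":(.45,.54,-.05,.03,.07,.1)}.items():
    q=P[(P[:,0]>x0)&(P[:,0]<x1)&(P[:,1]>y0)&(P[:,1]<y1)&(P[:,2]>z0)&(P[:,2]<z1)]
    r=cv2.minAreaRect(q[:,:2].astype(np.float32)*1000)
    c=q[:,:2].mean(0); w=np.linalg.svd(q[:,:2]-c,full_matrices=False)[2][0]
    print(n,len(q),c.round(4),np.degrees(np.arctan2(w[1],w[0])).round(2)%180,r,q[:,2].max().round(3))
E
```

```text
cas 252 [0.4241 0.3461] 76.85 ((424.1704406738281, 347.72210693359375), (100.27154541015625, 8.085131645202637), 76.8698501586914) 0.115
dam 290 [0.4958 0.3289] 76.83 ((497.03021240234375, 330.9359436035156), (100.1341552734375, 8.592084884643555), 76.82603454589844) 0.114
rails 721 [0.4909 0.0499] 94.83 ((488.96771240234375, 50.719722747802734), (41.77486801147461, 104.11542510986328), 5.911542892456055) 0.055
post 167 [ 0.4975 -0.0167] 6.469999999999999 ((498.2012939453125, -17.554840087890625), (43.86129379272461, 12.676345825195312), 6.056340217590332) 0.093
cas 342 [0.423  0.3434] 77.35 ((425.60888671875, 349.80657958984375), (103.64732360839844, 9.095314025878906), 76.82405090332031) 0.114
dam 372 [0.4949 0.326 ] 77.65 ((498.3189697265625, 332.57769775390625), (102.78215789794922, 9.215532302856445), 77.2964096069336) 0.114
rails 715 [0.4898 0.0493] 94.41 ((488.90087890625, 51.46595764160156), (44.20478057861328, 105.21955108642578), 6.104504108428955) 0.054
post 163 [ 0.4969 -0.018 ] 4.8799999999999955 ((499.3503723144531, -16.67266082763672), (44.306976318359375, 12.246179580688477), 6.632076263427734) 0.089
```

Left (top view): rack at about (150,180) holding two plates, stand at about (253,170). The right panel shows the scene view of the same things. The network takes the near plate for the cassette. I'll move above it and verify with the wrist camera.

```bash
cat >> h.py <<'E'
from scipy.spatial.transform import Rotation as Ro
def go(x,y,z,yawdeg):
    "normalised delta and twist to TCP x,y,z with tool y axis at yawdeg (mod 180)"
    o=telemetry.get_obs(); M=Ro.from_quat(o["eef_rot"]).as_matrix()
    d=M.T@(np.array([x,y,z])-o["tcp_pos"])/.15
    cur=np.degrees(np.arctan2(M[1,1],M[0,1])); tw=-(((yawdeg-cur)+180)%360-180)/30
    print("t",o["t"],"tcp",o["tcp_pos"].round(4),"yaw",cur.round(2),"tilt",M[:,2].round(4),"F",o["wrist_force"].round(2),"T",o["ft_torque"].round(2),"open",round(o["opening"],4),"grip",round(o["grip_force"],1),"-> d",d.round(3),"tw",round(tw,3))
E
python3 -m inch '[{"hand":100,"delta_pos":[-1,-0.8,0],"twist":1},{"hand":100,"delta_pos":[-1,-0.8,0],"twist":1},{"hand":100,"delta_pos":[-1,-0.8,0],"twist":1},{"hand":100,"delta_pos":[-1,-0.8,0],"twist":1},{"hand":100,"delta_pos":[-1,-0.8,0],"twist":1},{"hand":100,"delta_pos":[-1,-0.8,0],"twist":1}]'
python3 -c "
from h import *
go(.4243,.348,.22,-13.15); print(telemetry.get_obs()['joint_positions'].round(2))"
```

```text
t: 1.5
tcp_pos: [0.267, 0.4525, 0.2232]
eef_rot: [0.374, 0.928, 0.0, 0.001]
wrist_force: [0.6, 0.8, -0.5]
opening: 0.0871
grip_force: 0.0
t 1.5 tcp [0.267  0.4525 0.2232] yaw 46.13 tilt [ 1.8e-03 -4.0e-04 -1.0e+00] F [ 0.63  0.79 -0.5 ] T [-0.02  0.   -0.04] open 0.0871 grip 0.0 -> d [-1.239  0.225  0.023] tw 1.976
[-1.21  0.11  0.09  1.73 -0.01  1.3  -0.31]
```

```bash
python3 -m inch '[{"hand":100,"delta_pos":[-1,0.2,0],"twist":1},{"hand":100,"delta_pos":[-1,0.2,0],"twist":1},{"hand":100,"delta_pos":[-1,0.2,0],"twist":1},{"hand":100,"delta_pos":[-1,0.2,0],"twist":1},{"hand":100,"delta_pos":[-1,0.2,0],"twist":1}]' >/dev/null
python3 -c "
from h import *
go(.4243,.348,.22,-13.15)"
```

```text
t 1.9167 tcp [0.3973 0.3715 0.2228] yaw 15.81 tilt [ 0.0025 -0.001  -1.    ] F [-0.03 -0.58  0.19] T [-0.09  0.06 -0.04] open 0.0872 grip 0.0 -> d [-0.2   0.13  0.02] tw 0.965
```

```bash
python3 -m inch '[{"hand":100,"delta_pos":[-0.2,0.13,0],"twist":0.965},{"hand":100,"delta_pos":[-0.2,0.13,0],"twist":0.965},{"hand":100,"delta_pos":[-0.2,0.13,0],"twist":0.965},{"hand":100,"delta_pos":[-0.2,0.13,0],"twist":0.965},{"hand":100,"delta_pos":[-0.2,0.13,0],"twist":0.965},{"hand":100,"delta_pos":[-0.2,0.13,0],"twist":0.965}]' >/dev/null
python3 - <<'E'
from h import *
s=snapshot("wrist"); save(s,"w1")
P=cloud(s).reshape(-1,3)
for n,(x0,x1,y0,y1,z0,z1) in {"cas":(.39,.46,.28,.42,.06,.125),"dam":(.47,.53,.25,.42,.06,.125)}.items():
    q=P[(P[:,0]>x0)&(P[:,0]<x1)&(P[:,1]>y0)&(P[:,1]<y1)&(P[:,2]>z0)&(P[:,2]<z1)]
    if len(q)>5: print(n,len(q),cv2.minAreaRect(q[:,:2].astype(np.float32)*1000),q[:,2].max())
go(.4243,.348,.22,-13.15)
E
```

```text
cas 1446 ((425.2174987792969, 350.31280517578125), (100.07637023925781, 8.117433547973633), 76.97370147705078) 0.11456102228197815
dam 2805 ((498.0298767089844, 333.92144775390625), (99.69087982177734, 8.907336235046387), 76.94747924804688) 0.11444316335310395
t 2.4667 tcp [0.4188 0.3533 0.2226] yaw -11.93 tilt [-0.e+00  2.e-04 -1.e+00] F [ 0.34 -0.3  -0.41] T [-0.12  0.04  0.01] open 0.0865 grip 0.0 -> d [-0.027  0.043  0.017] tw 0.041
```

View pics/w1.png

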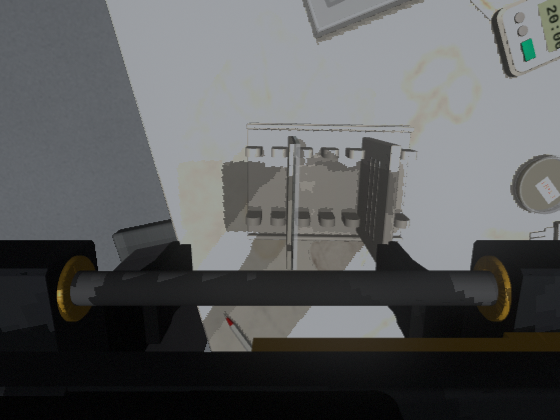

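The picture shows the cassette as the thin layered plate at column ~291, between the fingers. The ribbed dam is at column ~380, so the network's labelling holds. I'll go down.

```bash
python3 -c "
from h import *
go(.4248,.3490,.057,-13.1)"
```

```text
t 2.4667 tcp [0.4188 0.3533 0.2226] yaw -11.93 tilt [-0.e+00  2.e-04 -1.e+00] F [ 0.34 -0.3  -0.41] T [-0.12  0.04  0.01] open 0.0865 grip 0.0 -> d [-0.02   0.045  1.104] tw 0.039
```

```bash
python3 -m inch '[{"hand":100,"delta_pos":[0,0,0.5],"twist":0},{"hand":100,"delta_pos":[0,0,0.5],"twist":0},{"hand":100,"delta_pos":[0,0,0.5],"twist":0},{"hand":100,"delta_pos":[0,0,0.5],"twist":0},{"hand":100,"delta_pos":[0,0,0.5],"twist":0}]' >/dev/null
python3 -c "
from h import *
go(.4248,.3490,.057,-13.1)"
```

```text
t 2.8833 tcp [0.4197 0.3536 0.1495] yaw -12.14 tilt [ 0.0013  0.0015 -1.    ] F [ 0.17  0.99 -0.24] T [-0.14  0.06 -0.03] open 0.0874 grip 0.0 -> d [-0.024  0.039  0.617] tw 0.032
```

```bash
python3 -m inch '[{"hand":100,"delta_pos":[-0.025,0.04,0.05],"twist":0.03},{"hand":100,"delta_pos":[-0.025,0.04,0.3],"twist":0.03},{"hand":100,"delta_pos":[-0.025,0.04,0.617],"twist":0.03},{"hand":100,"delta_pos":[-0.025,0.04,0.617],"twist":0.03},{"hand":100,"delta_pos":[-0.025,0.04,0.617],"twist":0.03},{"hand":100,"delta_pos":[-0.025,0.04,0.617],"twist":0.03}]' >/dev/null
python3 -c "
from h import *
go(.4248,.3490,.057,-13.1)"
```

```text
t 3.3833 tcp [0.4252 0.3485 0.057 ] yaw -13.15 tilt [ 0.0014  0.0012 -1.    ] F [ 0.49 -0.64  1.32] T [-0.06  0.05 -0.03] open 0.0869 grip 0.0 -> d [ 0.002 -0.004 -0.   ] tw -0.002
```

```bash
python3 -m inch '[{"hand":0,"delta_pos":[0,0,0],"twist":0},{"hand":0,"delta_pos":[0,0,0],"twist":0},{"hand":0,"delta_pos":[0,0,0],"twist":0},{"hand":0,"delta_pos":[0,0,0],"twist":0},{"hand":0,"delta_pos":[0,0,0],"twist":0},{"hand":0,"delta_pos":[0,0,0],"twist":0},{"hand":0,"delta_pos":[0,0,0],"twist":0},{"hand":0,"delta_pos":[0,0,0],"twist":0},{"hand":0,"delta_pos":[0,0,0],"twist":0},{"hand":0,"delta_pos":[0,0,0],"twist":0}]' 45
python3 -c "
from h import *
go(.4248,.3490,.057,-13.1)"
```

```text
t: 4.22
tcp_pos: [0.4241, 0.348, 0.055]
eef_rot: [0.783, 0.622, -0.0, -0.0]
wrist_force: [0.2, -0.5, 0.4]
opening: 0.0283
grip_force: 0.0
t 4.2167 tcp [0.4241 0.348  0.055 ] yaw -13.13 tilt [-1.e-04 -0.e+00 -1.e+00] F [ 0.16 -0.51  0.44] T [-0.11  0.06 -0.02] open 0.0283 grip 0.0 -> d [ 0.008  0.003 -0.014] tw -0.001
```

```bash
python3 -m inch '[{"hand":0,"delta_pos":[0,0,0],"twist":0},{"hand":0,"delta_pos":[0,0,0],"twist":0},{"hand":0,"delta_pos":[0,0,0],"twist":0},{"hand":0,"delta_pos":[0,0,0],"twist":0},{"hand":0,"delta_pos":[0,0,0],"twist":0},{"hand":0,"delta_pos":[0,0,0],"twist":0},{"hand":0,"delta_pos":[0,0,0],"twist":0},{"hand":0,"delta_pos":[0,0,0],"twist":0}]' 45
python3 -c "
from h import *
go(.4248,.3490,.057,-13.1)"
```

```text
t: 4.88
tcp_pos: [0.4241, 0.348, 0.055]
eef_rot: [0.783, 0.622, 0.0, -0.0]
wrist_force: [1.2, -0.1, -1.0]
opening: 0.0076
grip_force: 45.0
t 4.8833 tcp [0.4241 0.348  0.055 ] yaw -13.13 tilt [-0.  0. -1.] F [ 1.17 -0.06 -0.98] T [-0.1  -0.04 -0.06] open 0.0076 grip 45.0 -> d [ 0.008  0.003 -0.014] tw -0.001
```

```bash
python3 -m inch '[{"hand":0,"delta_pos":[0,0,-0.15],"twist":0},{"hand":0,"delta_pos":[0,0,-0.35],"twist":0},{"hand":0,"delta_pos":[0,0,-0.6],"twist":0},{"hand":0,"delta_pos":[0,0,-0.85],"twist":0},{"hand":0,"delta_pos":[0,0,-0.85],"twist":0},{"hand":0,"delta_pos":[0,0,-0.85],"twist":0},{"hand":0,"delta_pos":[0,0,-0.85],"twist":0}]'
python3 -c "
from h import *
go(.491,.0501,.182,6)"
```

```text
t: 5.47
tcp_pos: [0.4237, 0.3477, 0.1817]
eef_rot: [0.783, 0.622, -0.001, -0.0]
wrist_force: [0.3, 0.7, -1.9]
opening: 0.0077
grip_force: 45.0
t 5.4667 tcp [0.4237 0.3477 0.1817] yaw -13.12 tilt [-9.e-04 -6.e-04 -1.e+00] F [ 0.34  0.66 -1.92] T [-0.13  0.05 -0.01] open 0.0077 grip 45.0 -> d [-1.83   0.888 -0.002] tw -0.637
```

```bash
python3 -m inch '[{"hand":0,"delta_pos":[-0.15,0.07,0],"twist":-0.1},{"hand":0,"delta_pos":[-0.35,0.17,0],"twist":-0.2},{"hand":0,"delta_pos":[-0.58,0.28,0],"twist":-0.3},{"hand":0,"delta_pos":[-0.8,0.38,0],"twist":-0.4},{"hand":0,"delta_pos":[-0.9,0.44,0],"twist":-0.5},{"hand":0,"delta_pos":[-0.95,0.46,0],"twist":-0.637},{"hand":0,"delta_pos":[-0.95,0.46,0],"twist":-0.637}]'
python3 -c "
from h import *
go(.491,.0501,.182,6)"
```

```text
t: 6.05
tcp_pos: [0.4586, 0.1907, 0.1808]
eef_rot: [0.669, 0.743, -0.002, -0.0]
wrist_force: [2.1, 0.5, -2.1]
opening: 0.0081
grip_force: 45.0
t 6.05 tcp [0.4586 0.1907 0.1808] yaw 5.96 tilt [-0.0024 -0.002  -1.    ] F [ 2.06  0.49 -2.13] T [-0.08  0.07  0.03] open 0.0081 grip 45.0 -> d [-0.954  0.117 -0.006] tw -0.001
```

```bash
python3 -m inch '[{"hand":0,"delta_pos":[-0.15,0.02,0],"twist":0},{"hand":0,"delta_pos":[-0.35,0.05,0],"twist":0},{"hand":0,"delta_pos":[-0.58,0.08,0],"twist":0},{"hand":0,"delta_pos":[-0.8,0.1,0],"twist":0},{"hand":0,"delta_pos":[-0.92,0.115,0],"twist":0},{"hand":0,"delta_pos":[-0.955,0.117,0],"twist":0},{"hand":0,"delta_pos":[-0.955,0.117,0],"twist":0},{"hand":0,"delta_pos":[-0.955,0.117,0],"twist":0},{"hand":0,"delta_pos":[-0.955,0.117,0],"twist":0}]' >/dev/null
python3 - <<'E'
from h import *
go(.491,.0501,.182,6)
s=snapshot("wrist"); save(s,"w2"); P=cloud(s).reshape(-1,3)
th=np.radians(6); ex=np.array([np.cos(th),np.sin(th)]); ey=np.array([-np.sin(th),np.cos(th)])
S=np.array([.4923,.0382]); 
for nm in("wrist","top","scene"):
  if nm!="wrist": P=cloud(snapshot(nm)).reshape(-1,3)
  u=(P[:,:2]-S)@ex*1000; w=(P[:,:2]-S)@ey*1000; z=P[:,2]*1000
  print(nm)
  for a in range(-50,56,15):   # rail top per station
    m=(w>a)&(w<a+15)&(z>44)&(z<58)&(abs(u)<40)
    l=u[m&(u<0)]; r=u[m&(u>0)]
    print(a,[np.percentile(k,[2,98]).round(1).tolist() if len(k)>3 else None for k in(l,r)])
  m=(z>60)&(z<100)&(abs(u)<40)&(w>-75)&(w<-35)
  if m.sum()>5: print("post u",np.percentile(u[m],[1,99]),"w",np.percentile(w[m],[1,99]),m.sum(), cv2.minAreaRect(np.c_[u,w][m].astype(np.float32)))
  m=(z>125)&(z<230)&(abs(u)<12)&(abs(w-12)<65)
  if m.sum()>5: print("cas z",np.percentile(z[m],[1,99]),"u",np.percentile(u[m],[1,99]),"w",np.percentile(w[m],[1,99]),m.sum())
E
```

```text
t 6.8 tcp [0.4909 0.0549 0.1819] yaw 6.09 tilt [-1.e-03  1.e-04 -1.e+00] F [-0.22  0.18 -2.45] T [-0.07  0.01 -0.01] open 0.0075 grip 45.0 -> d [-0.032 -0.002 -0.   ] tw 0.003
wrist
-50 [None, None]
-35 [[-15.5, -12.9], None]
-20 [[-37.9, -10.2], [11.7, 20.4]]
-5 [[-17.0, -10.6], [11.5, 20.2]]
10 [[-17.2, -11.6], [11.3, 19.9]]
25 [[-38.9, -11.5], [11.2, 19.6]]
40 [[-37.7, -8.2], [8.6, 19.3]]
55 [[-17.1, -4.2], [6.2, 19.8]]
cas z [147.97310911 228.63034803] u [-11.49960797  11.683112  ] w [-21.13006687  69.22960046] 2399
top
-50 [None, None]
-35 [None, None]
-20 [None, None]
-5 [None, None]
10 [None, None]
25 [[-37.6, -6.7], None]
40 [[-18.9, -6.8], None]
55 [[-18.3, -5.9], [5.0, 17.8]]
cas z [138.51777488 228.77040751] u [-5.36979403  2.32112573] w [44.80737215 67.0788202 ] 73
scene
-50 [[-17.8, -5.5], [7.4, 18.9]]
-35 [[-34.6, -6.0], [6.9, 20.0]]
-20 [[-18.1, -4.9], [6.1, 18.2]]
-5 [[-17.5, -4.7], [5.8, 19.0]]
10 [[-17.5, -5.4], [6.4, 17.7]]
25 [[-21.9, -5.7], [6.2, 18.5]]
40 [[-22.9, -6.0], [6.0, 18.0]]
55 [[-17.7, -5.0], [6.1, 17.3]]
post u [-20.81930143  22.58934288] w [-61.32874693 -49.49301846] 197 ((1.0662784576416016, -55.62888717651367), (12.389081001281738, 45.592628479003906), 89.92040252685547)
cas z [134.76493964 229.1796113 ] u [-11.54524548   4.14797936] w [-32.24449168  26.65741515] 728
```

View pics/w2.png

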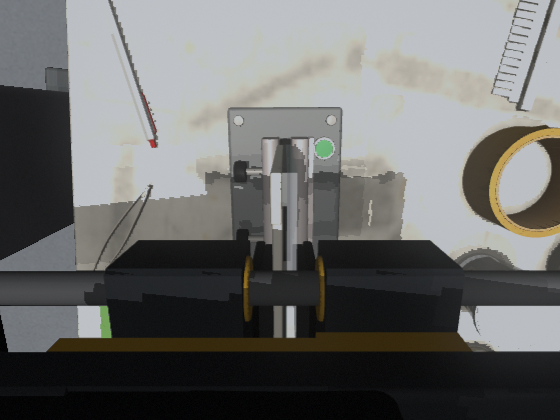

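The wrist view shows the cassette's top edge (col ~285, rows 140–240) over the slot. The rails are at cols ~268 and ~303, the post is hidden and the clamp screws are on the left. Next I'll measure cassette against rails in the same picture.

```bash
python3 - <<'E'
from h import *
th=np.radians(6); ex=np.array([np.cos(th),np.sin(th)]); ey=np.array([-np.sin(th),np.cos(th)]); S=np.array([.4923,.0382])
go(.491,.0501,.182,6)
for nm in("wrist","scene"):
  s=snapshot(nm); P=cloud(s).reshape(-1,3)
  u=(P[:,:2]-S)@ex*1000; w=(P[:,:2]-S)@ey*1000; z=P[:,2]*1000
  for lo,hi in((120,140),(140,160),(160,180),(180,200),(200,220),(220,245)):
   for a,b in ((-40,0),(0,40),(40,60),(60,75)):
    m=(z>lo)&(z<hi)&(abs(u)<9)&(w>a)&(w<b)
    if m.sum()>8: print(nm,lo,a,np.percentile(u[m],[3,97]).round(1),np.percentile(w[m],[3,97]).round(1),m.sum())
  for a in(-50,-35,-20,-5,10,25,40):
    m=(w>a)&(w<a+15)&(abs(u)<25)&(z<60)
    row=[]
    for sg in(-1,1):
      k=m&(sg*u>3)&(z>40); 
      if k.sum()>5: 
        zt=np.percentile(z[k],90); row+=[u[k&(z>zt-2)].mean().round(1),zt.round(1)]
    print(nm,"rail crest",a,row)
E
```

```text
t 6.95 tcp [0.4911 0.0542 0.1823] yaw 6.08 tilt [-4.e-04  1.e-04 -1.e+00] F [ 0.22  0.05 -1.98] T [-0.14  0.04 -0.04] open 0.0072 grip 45.0 -> d [-0.027 -0.003  0.002] tw 0.003
wrist 140 -40 [0.4 1.6] [-21.8 -21.2] 13
wrist 140 60 [-3.1  4. ] [68.2 68.5] 53
wrist 160 -40 [0.4 1.5] [-22.1 -20.9] 61
wrist 160 60 [-3.1  4.3] [68.  68.5] 65
wrist 180 -40 [0.5 1.5] [-22.2 -21.1] 22
wrist 180 0 [-8.7  8.8] [25.7 27.8] 211
wrist 180 60 [-3.2  4.1] [67.9 68.5] 94
wrist 200 0 [-8.8  8.7] [25.7 36.7] 318
wrist 200 40 [0.1 1.6] [41.3 52.6] 45
wrist 200 60 [-3.1  4.3] [68.2 68.5] 137
wrist 220 0 [-7.9  8.4] [ 6.8 38.9] 1895
wrist 220 40 [-3.3  4.5] [40.6 59.6] 1186
wrist 220 60 [-3.3  4.3] [60.3 68.5] 973
wrist rail crest -50 []
wrist rail crest -35 [np.float64(-12.1), np.float64(51.7), np.float64(14.5), np.float64(51.8)]
wrist rail crest -20 [np.float64(-12.2), np.float64(51.8), np.float64(14.8), np.float64(51.7)]
wrist rail crest -5 [np.float64(-13.1), np.float64(51.6), np.float64(14.6), np.float64(52.0)]
wrist rail crest 10 [np.float64(-13.1), np.float64(51.6), np.float64(14.5), np.float64(51
[... 607 characters left out ...]
e 220 -40 [-4.1  4.7] [-32.9 -10.5] 124
scene rail crest -50 [np.float64(-12.8), np.float64(51.3), np.float64(13.1), np.float64(50.7)]
scene rail crest -35 [np.float64(-10.6), np.float64(51.1), np.float64(12.6), np.float64(51.7)]
scene rail crest -20 [np.float64(-11.2), np.float64(51.4), np.float64(13.8), np.float64(50.6)]
scene rail crest -5 [np.float64(-11.4), np.float64(51.0), np.float64(12.8), np.float64(50.6)]
scene rail crest 10 [np.float64(-11.3), np.float64(51.1), np.float64(13.5), np.float64(50.5)]
scene rail crest 25 [np.float64(-11.8), np.float64(49.9), np.float64(13.0), np.float64(50.3)]
scene rail crest 40 [np.float64(-11.8), np.float64(50.3), np.float64(12.2), np.float64(50.6)]
```

```bash
python3 -m inch '[{"hand":0,"delta_pos":[0,0.003,0.15],"twist":0},{"hand":0,"delta_pos":[0,0.003,0.3],"twist":0},{"hand":0,"delta_pos":[0,0.003,0.42],"twist":0},{"hand":0,"delta_pos":[0,0.003,0.5],"twist":0},{"hand":0,"delta_pos":[0,0.003,0.54],"twist":0},{"hand":0,"delta_pos":[0,0.003,0.56],"twist":0},{"hand":0,"delta_pos":[0,0.003,0.58],"twist":0},{"hand":0,"delta_pos":[0,0.003,0.6],"twist":0},{"hand":0,"delta_pos":[0,0.003,0.6],"twist":0},{"hand":0,"delta_pos":[0,0.003,0.6],"twist":0}]'
python3 - <<'E'
from h import *
go(.4914,.0542,.082,6)
E
```

```text
t: 7.88
tcp_pos: [0.492, 0.0531, 0.0929]
eef_rot: [0.669, 0.743, 0.0, 0.0]
wrist_force: [-0.7, 0.6, -2.5]
opening: 0.0075
grip_force: 45.0
t 7.8833 tcp [0.492  0.0531 0.0929] yaw 5.98 tilt [ 6.e-04  4.e-04 -1.e+00] F [-0.67  0.57 -2.5 ] T [-0.1   0.01 -0.01] open 0.0075 grip 45.0 -> d [ 0.008 -0.004  0.072] tw -0.001
```

```bash
python3 -m inch '[{"hand":0,"delta_pos":[0,0,0.02],"twist":0},{"hand":0,"delta_pos":[0,0,0.04],"twist":0},{"hand":0,"delta_pos":[0,0,0.06],"twist":0},{"hand":0,"delta_pos":[0,0,0.08],"twist":0},{"hand":0,"delta_pos":[0,0,0.08],"twist":0},{"hand":0,"delta_pos":[0,0,0.08],"twist":0}]'
python3 - <<'E'
from h import *
th=np.radians(6); ex=np.array([np.cos(th),np.sin(th)]); ey=np.array([-np.sin(th),np.cos(th)]); S=np.array([.4923,.0382])
go(.492,.0531,.075,6)
for nm in("wrist","scene"):
  s=snapshot(nm); save(s,nm+"3"); P=cloud(s).reshape(-1,3)
  u=(P[:,:2]-S)@ex*1000; w=(P[:,:2]-S)@ey*1000; z=P[:,2]*1000
  m=(z>58)&(z<150)&(abs(u)<9)&(w>40)&(w<80)
  if m.sum()>5: print(nm,"u",np.percentile(u[m],[3,97]),"w",np.percentile(w[m],[3,97]))
f=cv2.imread("pics/scene3.png"); cv2.imwrite("pics/s3.png",cv2.resize(f[170:310,240:380],None,fx=4,fy=4))
E
```

```text
t: 8.38
tcp_pos: [0.4916, 0.0529, 0.0802]
eef_rot: [0.669, 0.743, -0.0, -0.0]
wrist_force: [0.6, -0.7, -2.5]
opening: 0.0076
grip_force: 45.0
t 8.3833 tcp [0.4916 0.0529 0.0802] yaw 5.98 tilt [-4.e-04 -1.e-04 -1.e+00] F [ 0.62 -0.73 -2.48] T [-0.1   0.11  0.02] open 0.0076 grip 45.0 -> d [0.001 0.003 0.035] tw -0.001
wrist u [-2.7834631   4.82535212] w [41.23658322 67.17710703]
```

View pics/s3.png

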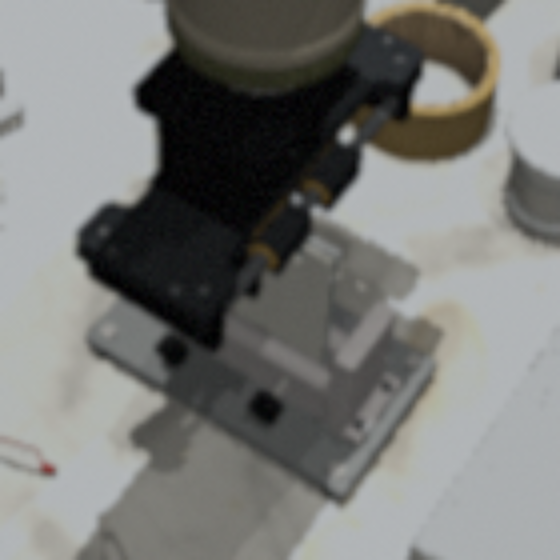

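The crop shows the cassette's lower edge between the rails, with the end post just beyond it (crop ~365,320). Next I slide it toward the post.

```bash
python3 -m inch '[{"hand":0,"delta_pos":[-0.02,0,0],"twist":0},{"hand":0,"delta_pos":[-0.04,0,0],"twist":0},{"hand":0,"delta_pos":[-0.06,0,0],"twist":0},{"hand":0,"delta_pos":[-0.08,0,0],"twist":0},{"hand":0,"delta_pos":[-0.087,0,0],"twist":0},{"hand":0,"delta_pos":[-0.087,0,0],"twist":0},{"hand":0,"delta_pos":[-0.087,0,0],"twist":0}]'
python3 -m inch '[{"hand":0,"delta_pos":[-0.007,0,0],"twist":0},{"hand":0,"delta_pos":[-0.007,0,0],"twist":0},{"hand":0,"delta_pos":[-0.007,0,0],"twist":0}]' | grep -E 'tcp|force'
python3 -m inch '[{"hand":0,"delta_pos":[-0.007,0,0],"twist":0},{"hand":0,"delta_pos":[-0.007,0,0],"twist":0},{"hand":0,"delta_pos":[-0.007,0,0],"twist":0}]' | grep -E 'tcp|force'
```

```text
t: 9.07
tcp_pos: [0.4931, 0.04, 0.0805]
eef_rot: [0.669, 0.743, 0.0, -0.0]
wrist_force: [-0.1, 0.1, -2.6]
opening: 0.0078
grip_force: 45.0
tcp_pos: [0.4932, 0.039, 0.0805]
wrist_force: [0.4, -1.1, -1.9]
grip_force: 45.0
tcp_pos: [0.4933, 0.0379, 0.0805]
wrist_force: [1.2, -0.8, -1.7]
grip_force: 45.0
```

```bash
for i in 1; do python3 -m inch '[{"hand":0,"delta_pos":[-0.007,0,0],"twist":0},{"hand":0,"delta_pos":[-0.007,0,0],"twist":0},{"hand":0,"delta_pos":[-0.007,0,0],"twist":0}]' | grep -E 'tcp|t_force'; done
python3 -m inch '[{"hand":0,"delta_pos":[-0.004,0,0],"twist":0},{"hand":0,"delta_pos":[-0.004,0,0],"twist":0},{"hand":0,"delta_pos":[-0.004,0,0],"twist":0}]' | grep -E 'tcp|t_force'
```

```text
tcp_pos: [0.4934, 0.0377, 0.0805]
wrist_force: [-1.7, 5.4, -1.4]
tcp_pos: [0.4934, 0.0376, 0.0805]
wrist_force: [-2.0, 6.7, -0.2]
```

```bash
python3 -m inch '[{"hand":0,"delta_pos":[0.014,0,0],"twist":0},{"hand":0,"delta_pos":[0.014,0,0.02],"twist":0},{"hand":0,"delta_pos":[0.014,0,0.035],"twist":0},{"hand":0,"delta_pos":[0.014,0,0.035],"twist":0},{"hand":0,"delta_pos":[0.014,0,0.035],"twist":0}]' | grep -E 'tcp|t_force'
python3 -m inch '[{"hand":0,"delta_pos":[0,0,0.01],"twist":0},{"hand":0,"delta_pos":[0,0,0.01],"twist":0},{"hand":0,"delta_pos":[0,0,0.01],"twist":0}]' | grep -E 'tcp|t_force'
python3 -m inch '[{"hand":0,"delta_pos":[0,0,0.007],"twist":0},{"hand":0,"delta_pos":[0,0,0.007],"twist":0},{"hand":0,"delta_pos":[0,0,0.007],"twist":0}]' | grep -E 'tcp|t_force'
```

```text
tcp_pos: [0.4932, 0.0379, 0.075]
wrist_force: [0.5, -0.2, -2.0]
tcp_pos: [0.4933, 0.0382, 0.0737]
wrist_force: [0.1, 0.0, -1.7]
tcp_pos: [0.4934, 0.0383, 0.0727]
wrist_force: [0.3, -1.7, -1.5]
```

```bash
python3 -m inch '[{"hand":0,"delta_pos":[0,0,0.007],"twist":0},{"hand":0,"delta_pos":[0,0,0.007],"twist":0},{"hand":0,"delta_pos":[0,0,0.007],"twist":0},{"hand":0,"delta_pos":[0,0,0.007],"twist":0}]' | grep -E 'tcp|t_force'
python3 -m inch '[{"hand":0,"delta_pos":[0,0,0.007],"twist":0},{"hand":0,"delta_pos":[0,0,0.007],"twist":0},{"hand":0,"delta_pos":[0,0,0.007],"twist":0},{"hand":0,"delta_pos":[0,0,0.007],"twist":0}]' | grep -E 'tcp|t_force'
```

```text
tcp_pos: [0.4934, 0.0383, 0.0718]
wrist_force: [-0.5, -0.7, 1.3]
tcp_pos: [0.4935, 0.0383, 0.0708]
wrist_force: [-1.0, -1.1, 4.1]
```

```bash
python3 -m inch '[{"hand":0,"delta_pos":[0,0,0.004],"twist":0},{"hand":0,"delta_pos":[-0.004,0,0.004],"twist":0},{"hand":0,"delta_pos":[-0.008,0,0.004],"twist":0},{"hand":0,"delta_pos":[-0.014,0,0.004],"twist":0},{"hand":0,"delta_pos":[-0.014,0,0.004],"twist":0},{"hand":0,"delta_pos":[-0.014,0,0.004],"twist":0}]' | grep -E 'tcp|t_force'
python3 -m inch '[{"hand":0,"delta_pos":[-0.007,0,0],"twist":0},{"hand":0,"delta_pos":[-0.007,0,0],"twist":0},{"hand":0,"delta_pos":[-0.007,0,0],"twist":0},{"hand":0,"delta_pos":[-0.007,0,0],"twist":0}]' | grep -E 'tcp|t_force'
```

```text
tcp_pos: [0.4936, 0.0377, 0.0702]
wrist_force: [-2.6, 3.8, 5.5]
tcp_pos: [0.4937, 0.0377, 0.0703]
wrist_force: [-2.4, 7.5, 6.2]
```

```bash
python3 -m inch '[{"hand":0,"delta_pos":[-0.006,0,0],"twist":0},{"hand":0,"delta_pos":[-0.006,0,0],"twist":0},{"hand":0,"delta_pos":[-0.006,0,0],"twist":0},{"hand":0,"delta_pos":[-0.006,0,0],"twist":0},{"hand":0,"delta_pos":[-0.006,0,0],"twist":0},{"hand":0,"delta_pos":[-0.006,0,0],"twist":0}]'
python3 - <<'E'
from h import *
th=np.radians(6); ex=np.array([np.cos(th),np.sin(th)]); ey=np.array([-np.sin(th),np.cos(th)]); S=np.array([.4923,.0382])
go(.492,.0531,.075,6)
s=snapshot("wrist"); save(s,"w4"); P=cloud(s).reshape(-1,3)
u=(P[:,:2]-S)@ex*1000; w=(P[:,:2]-S)@ey*1000; z=P[:,2]*1000
m=(z>58)&(z<150)&(abs(u)<9)&(w>38)&(w<60)
print("u",np.percentile(u[m],[3,97]),"w",np.percentile(w[m],[3,97]),np.polyfit(w[m&(z>120)],z[m&(z>120)],1) )
e=m&(w>48)&(z<118); print("edge tilt deg",np.degrees(np.polyfit(z[e],w[e],1)[0]),e.sum(),z[e].min(),z[e].max())
for sg in(-1,1):
  t=m&(z>115); print("top z along w (deg)",np.degrees(np.polyfit(w[t],z[t],1)[0]),t.sum())
b=snapshot("scene"); save(b,"s4"); Q=cloud(b).reshape(-1,3)
u=(Q[:,:2]-S)@ex*1000; w=(Q[:,:2]-S)@ey*1000; z=Q[:,2]*1000
m=(z>95)&(z<135)&(abs(u)<7)&(w>-60)&(w<-20)
print("scene -y edge", np.percentile(w[m],3) if m.sum()>5 else None)
f=cv2.imread("pics/s4.png"); cv2.imwrite("pics/s4c.png",cv2.resize(f[190:310,260:380],None,fx=5,fy=5,interpolation=2))
E
```

```text
t: 12.98
tcp_pos: [0.4937, 0.0377, 0.0703]
eef_rot: [0.668, 0.744, 0.001, -0.001]
wrist_force: [-3.0, 11.0, 6.0]
opening: 0.0079
grip_force: 45.0
t 12.9833 tcp [0.4937 0.0377 0.0703] yaw 6.12 tilt [-1.0e-04  3.8e-03 -1.0e+00] F [-3.02 11.05  5.97] T [ 2.28  0.82 -0.1 ] open 0.0079 grip 45.0 -> d [ 0.103 -0.    -0.031] tw 0.004
u [-2.51545104  5.0773101 ] w [38.58491574 51.85584209] [-9.40674491e-02  1.31843570e+02]
edge tilt deg -0.23426439860807016 363 58.06895755215422 117.9219644651831
top z along w (deg) -13.206534716690097 1322
top z along w (deg) -13.206534716690097 1322
scene -y edge -49.286529270471995
```

View pics/s4c.png

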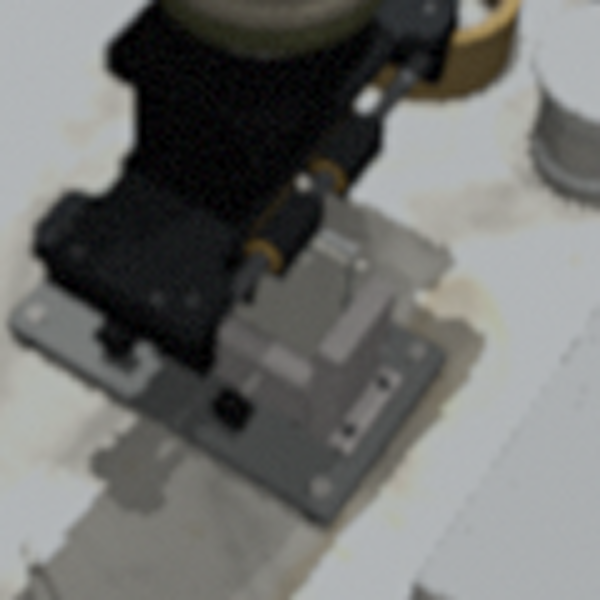

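The crop shows the cassette's edge up against the post (~(350,320)), and the picture fit puts that side edge 0.2° off vertical. The bar has sunk about 2.5 mm and the sideways force is 11 N. I'm handing in.

```bash
python3 -c "
from h import *
print(order.hand_in())"
```

```text
the job is handed in; nothing more can be done
None
```

I handed the job in at about 13 s of the 53 s allowed, but the judge returned no verdict. The cassette is in the stand's slot, still gripped at 45 N, pressing the bar down an estimated 2.5 mm and pushed sideways against the end post with about 11 N at the wrist.

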